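Shelve four hardbacks by height in the desk rack

TASK

Put the four loose navy hardbacks away in the white desk rack, one to a bay, in order of height: the tallest in the bay beside the rack's tall end panel, each next one shorter, the shortest at the low end. Stand each upright on its felt pad, square in its bay and centred front to back. Do not let any book fall over on the way, and leave the mug among them where it stands.

Things in the scene. Friction and masses are not known exactly. Their poses are not given: they have to be found in the camera images.
- book_112_center (a point): shortest of four loose rigid navy hardbacks standing on edge on the desk: 112 mm high (z, up), cover 80 mm wide (x, spine at the +x end), 38 mm thick (y: grip it across y), about 240 g. The point is its centre, 56 mm over its underside. Pinch it near its top: less than 50 mm below the top the gripper's body stays clear of it.
- book_134_center (a point): second shortest of four loose rigid navy hardbacks standing on edge on the desk: 134 mm high (z, up), cover 94 mm wide (x, spine at the +x end), 42 mm thick (y: grip it across y), about 360 g. The point is its centre, 67 mm over its underside. Pinch it near its top: less than 50 mm below the top the gripper's body stays clear of it.
- book_156_center (a point): second tallest of four loose rigid navy hardbacks standing on edge on the desk: 156 mm high (z, up), cover 110 mm wide (x, spine at the +x end), 36 mm thick (y: grip it across y), about 430 g. The point is its centre, 78 mm over its underside. Pinch it near its top: less than 50 mm below the top the gripper's body stays clear of it.
- book_178_center (a point): tallest of four loose rigid navy hardbacks standing on edge on the desk: 178 mm high (z, up), cover 126 mm wide (x, spine at the +x end), 40 mm thick (y: grip it across y), about 600 g. The point is its centre, 89 mm over its underside. Pinch it near its top: less than 50 mm below the top the gripper's body stays clear of it.
- bay_a: one of four alike bays of the fixed white desk rack, a dark grey felt pad 144 (x) x 70 mm (y). Origin: centre of its upper face, on which a book stands, 18 mm over the desk; a book's width lies along x. Bays form a row along y, 86 mm apart; which letter is where varies. Between them dividers 12 mm thick, 74 mm clear, rising 32 mm over the pads; the rack is 150 mm deep (x).
- bay_b: one of four alike bays of the fixed white desk rack, a dark grey felt pad 144 (x) x 70 mm (y). Origin: centre of its upper face, on which a book stands, 18 mm over the desk; a book's width lies along x. Bays form a row along y, 86 mm apart; which letter is where varies. Between them dividers 12 mm thick, 74 mm clear, rising 32 mm over the pads; the rack is 150 mm deep (x).
- bay_c: one of four alike bays of the fixed white desk rack, a dark grey felt pad 144 (x) x 70 mm (y). Origin: centre of its upper face, on which a book stands, 18 mm over the desk; a book's width lies along x. Bays form a row along y, 86 mm apart; which letter is where varies. Between them dividers 12 mm thick, 74 mm clear, rising 32 mm over the pads; the rack is 150 mm deep (x).
- bay_d: one of four alike bays of the fixed white desk rack, a dark grey felt pad 144 (x) x 70 mm (y). Origin: centre of its upper face, on which a book stands, 18 mm over the desk; a book's width lies along x. Bays form a row along y, 86 mm apart; which letter is where varies. Between them dividers 12 mm thick, 74 mm clear, rising 32 mm over the pads; the rack is 150 mm deep (x).
- tall_end: the rack's fixed tall white end panel, 150 mm (x) by 14 mm thick (y), 120 mm high, across one end of the row (which end varies); the other end is a low board of the dividers' height. Origin: centre of its foot, 3 mm below the pads' faces, in line with the bays, whose centres are 44, 130, 216 and 302 mm from it along the row (y). Axes parallel to the bays'.
- mug: a bystander: white ceramic mug, 80 mm across, 92 mm high, its handle standing 35 mm or so out to the +y side of its own frame; loose, on the desk in front of the rack. Origin: centre of its underside.
Things that resemble listed ones, but are neither listed nor needed, are in the scene too. Leave any brown look-alike of the part that bears book_178_center alone.

How it is judged:
At the end, for the whole second after the job is handed in: From the tall end panel: tallest, second tallest, second shortest, shortest, one to a bay, each on its pad (height within 6 mm), upright within 0.1 rad, square within 0.17 rad, within 15 mm of the bay's centre front to back and 21 mm along the row (anywhere between dividers), at rest (horizontal distance between book_112_center and tall_end between 0.281 and 0.323 m and x of book_112_center in the frame of tall_end between -0.015 and 0.015 m and z of book_112_center in the frame of tall_end between 0.053 and 0.065 m and angle between each of book_112_center, book_134_center, book_156_center, book_178_center's own z axis and vertical below 0.1 rad and angle between the x axis of each of book_112_center, book_134_center, book_156_center, book_178_center and the x axis of tall_end, either way round below 0.17 rad and linear speed of each of book_112, book_134, book_156, book_178 below 0.02 m/s and angular speed of each of book_112, book_134, book_156, book_178 below 0.1 rad/s and horizontal distance between book_134_center and tall_end between 0.195 and 0.237 m and x of book_134_center in the frame of tall_end between -0.015 and 0.015 m and z of book_134_center in the frame of tall_end between 0.064 and 0.076 m and horizontal distance between book_156_center and tall_end between 0.109 and 0.151 m and x of book_156_center in the frame of tall_end between -0.015 and 0.015 m and z of book_156_center in the frame of tall_end between 0.075 and 0.087 m and horizontal distance between book_178_center and tall_end between 0.023 and 0.065 m and x of book_178_center in the frame of tall_end between -0.015 and 0.015 m and z of book_178_center in the frame of tall_end between 0.086 and 0.098 m); the robot touches nothing.
It fails at once if a book falls over or is tipped by more than 0.6 rad (angle between any of book_112_center, book_134_center, book_156_center, book_178_center's own z axis and vertical above 0.6 rad).
It fails at once if the mug is pushed more than 30 mm or tipped by more than 0.4 rad (distance of mug from where it was at the start of the episode above 0.03 m or angle between mug's own z axis and vertical above 0.4 rad).
It also fails if it takes over 120 s, if anything falls off the work surface, if the arm or the gripper's body presses on something with over 40 N, if the wrist force passes 120 N, or if a joint passes its speed limit or range.

ROBOT

A 6-joint arm with a two-finger parallel gripper is mounted at the origin on the work surface. World frame = base frame: x ahead of the robot, y to its left, z up, the work surface at z = 0. Lengths are in m, angles in rad, forces in N, time in s.
With the tool pointing down it reaches from about 0.3 to 0.85 m from the base axis. Payload 5.4 kg.
Tool frame: the origin (TCP) lies between the finger pads; the fingertips stand 11 mm ahead of it and the grasp point (between the pads) lies 8 mm behind it (robot.finger_overhang is the distance from the TCP to the fingertips, in m); z points along the fingers, y is the line along which they close (so a half turn about z gives the same grasp; the last joint's range is limited). The gripper opens to 85 mm and grips with 20 to 120 N. Pads are 22 mm wide; open, the fingers measure 114 mm over their backs; the gripper's body (76 mm by 85 mm) begins 54 mm behind the grasp point. The pads swing forward as they close: fully open they stand 13 mm farther back than shut.
Start: joints at [1.026, 0.158, 1.597, -0, 1.386, -0.21], TCP at [0.189, 0.543, 0.242] pointing down, gripper open.
Joint ranges: [-2.91, 2.91], [-0.94, 2.29], [0.18, 2.7], [-1.29, 4.43], [0.17, 2.64], [-3, 3]. Speed limits (rad/s): [2.57, 2.57, 3.14, 3.14, 3.14, 3.14].

INTERFACE

Orientations are given as [roll, pitch, yaw] about the fixed x, y, z axes, in that order (R = Rz(yaw) Ry(pitch) Rx(roll)).
In Python, from station import robot gives the robot as it stands.
- The arm moves only by the shell command python3 -m creep 'ROWS' [FORCE]. ROWS is JSON, a list of rows, each a list of 3 entries, a list of its own where there are three numbers: the shift along the tool's x, y, z normalised to -1 to 1, where 1 is 0.2 m, then the turn, a rotation vector about the tool's x, y, z normalised to -1 to 1, where 1 is 180 degrees, then the opening, from 0 (shut) to 1 (fully open). A call has 1 to 5 rows; each row is the pose to reach, as a shift and turn from the pose commanded when the call began, along the tool's axes at that moment, turning the shorter way round; what a row does not reach only later rows make up. A row lasts 1/10 s, in which the tool goes at most 50 mm and 8.59 degrees, less where a joint would pass 70% of its speed; a pose out of reach is approached as far as the arm can. A call with a number of a shift or a turn outside -1 to 1 is refused whole. A call with a gripper value outside its range is refused whole. The fingers move at their own pace and stop on an object; FORCE is the grip in N (left out, the last holds). Time passes only in rows, so rows that repeat a pose let the fingers close. It gives the time, the measured TCP pose, the force, the opening and the grip force at its end, in the units of the state.
- robot.observe(): the state, without advancing time (a new reading comes with each control period).
- robot.camera(name): name is "scene" or "side" or "wrist"; returns the picture (420x560x3 uint8, blue, green, red); there is no depth.
- robot.get_calibration(name): a dict with "camera_matrix" (3x3 intrinsics, pixels), "dist_coeffs" ([k1, k2, p1, p2, k3] as OpenCV has them; the pictures are not rectified), "R" (3x3) and "t" (3): a world point X has camera coordinates R X + t. Camera axes: x right, y down, z forward; pixel columns grow to the right and rows downward; lengths in m; the calibration is good to about 2 mm. A picture is of the moment at which its call begins: read the wrist's pose just before it. get_calibration takes no time and is no camera call; for the wrist camera it gives the pose at the moment of the call.
- robot.finish_job(): hands the job in; it is judged then, once.
Trained networks look in the newest picture that a camera, given by its name, has taken for a name from the list of things; names that differ only in an ending like _2 or _b are one class to them, and where a whole thing is asked for, a point or a joint stands for the part that bears it (a point fixed in the world has none). Each returns a list of dicts, best first, with "conf" (0 to 1); they miss things now and then, are a little off and sometimes report something else, mostly with a low value. They report only what shows in the picture. A call takes as long as a camera call. They do not tell look-alikes from the thing itself.
- robot.spot_in(camera, target): "at" ([row, column] in pixels, amid what is visible of it).
- robot.regions_of(camera, target): "mask" (420x560 bool, what is visible of it) and "at" ([row, column] in pixels, amid what is visible of it).
- robot.spot_point(camera, target): "at" ([row, column] in pixels: a listed point, or the origin of a listed thing).
The state is a dict: "time": time; "q": joint angles; "qd": joint speeds; "joint_efforts": joint torques, N m; "ee_pos": TCP position; "eef_rot": TCP orientation; "contact_force": force on the tool from outside, world axes, zero at the start; "wrist_torque": the same for the moment, N m; "width": finger opening in m; "gripper_force": force on a finger pad.
Only numpy, scipy, OpenCV 4.12 (cv2) and the standard library are available. Lean on these libraries where they do the work, as an engineer would, in place of code of your own. Each camera call takes 0.05 s, during which the arm holds its last target. There are 200 camera calls.

## Working session

There is one attempt and no reset: what is moved stays moved. The work goes in short steps, Python scripts to look and compute and a shell command to move; the robot and the scene stay as the last step left them, time stands still between calls to the robot, and variables do not carry over. Pictures are saved under pics/ and viewed, at most 14 in all, crops included, and the job is handed in when it is done.

```bash
mkdir -p pics; ls
python3 - <<'E'
from station import robot
import cv2
for c in ["scene","side"]:
    im=robot.camera(c); cv2.imwrite(f"pics/{c}0.png",im)
    k=robot.get_calibration(c); print(c,k)
    for n in ["book_112_center","book_134_center","book_156_center","book_178_center","bay_a","bay_b","bay_c","bay_d","tall_end","mug"]:
        print(n,[([round(float(v)) for v in d["at"]],round(d["conf"],2)) for d in robot.spot_point(c,n)])
print(robot.observe())
E
```

```text
pics
scene {'camera_matrix': array([[403.43971903,   0.        , 281.90161255],
       [  0.        , 403.43971903, 216.43107666],
       [  0.        ,   0.        ,   1.        ]]), 'dist_coeffs': array([-0.01708959,  0.        ,  0.        ,  0.        ,  0.        ]), 'R': array([[-0.70355629,  0.71029366,  0.02216905],
       [ 0.42244655,  0.44311772, -0.79068679],
       [-0.57144331, -0.54692743, -0.61181936]]), 't': array([ 0.36929053, -0.15985008,  1.50628675])}
book_112_center [([168, 220], 0.6)]
book_134_center [([186, 266], 0.76)]
book_156_center [([280, 382], 0.81)]
book_178_center [([268, 443], 0.95), ([233, 355], 0.7)]
bay_a [([227, 218], 0.79), ([258, 250], 0.76)]
bay_b [([227, 218], 0.79), ([258, 250], 0.76)]
bay_c [([227, 218], 0.79), ([258, 250], 0.76)]
bay_d [([227, 218], 0.79), ([258, 250], 0.76)]
tall_end [([284, 280], 0.83)]
mug [([224, 299], 0.83)]
side {'camera_matrix': array([[414.76796405,   0.        , 277.98572041],
       [  0.        , 414.76796405, 204.68338772],
       [  0.        ,   0.        ,   1.        ]]), 'dist_coeffs': array([-0.12980907,  
[... 944 characters left out ...]
[]
mug [([245, 236], 0.85)]
{'time': 1.1, 'q': array([ 1.02593645e+00,  1.58390151e-01,  1.59699071e+00, -2.95766785e-05,
        1.38617334e+00, -2.10114728e-01]), 'qd': array([ 0.00085768,  0.00170461, -0.00126165,  0.00069819, -0.00011807,
       -0.0017006 ]), 'joint_efforts': array([-5.88265812e-04, -3.96005273e+01, -3.31702602e+01, -3.09077823e-04,
        5.15354714e-04, -1.78961341e-05]), 'ee_pos': array([0.18893698, 0.54306633, 0.24230934]), 'eef_rot': array([3.14156111e+00, 3.64547300e-05, 2.80685294e+00]), 'contact_force': array([0.19409556, 0.22266945, 0.12648774]), 'wrist_torque': array([-0.0353196 , -0.01405294,  0.01891245]), 'gripper_force': 0.0, 'width': 0.08501107702002869}
```

View pics/scene0.png

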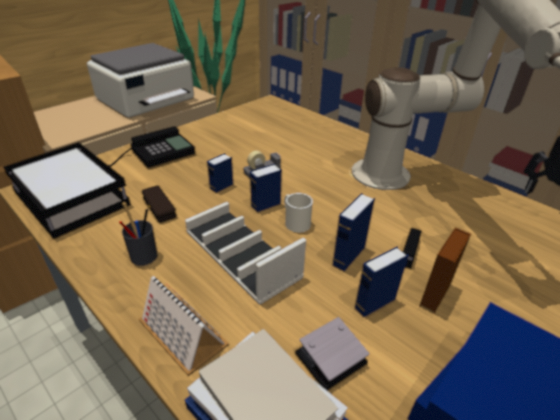

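View pics/side0.png

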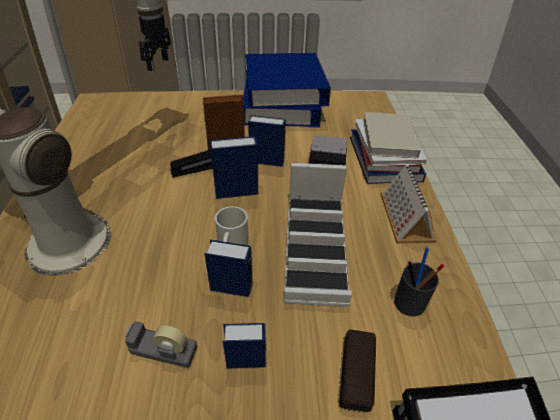

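The scene picture shows the rack around (245,250) with its tall end at (282,268). The navy books are at (220,172) = 112, (266,187) = 134, (382,280) = 156 and (355,233) = 178. The brown look-alike is at (445,268) and the mug at (299,212). The side picture agrees: 112 at (245,345), 134 at (230,269), mug (232,226), 178 at (235,167) and 156 at (267,141).

Next I'll fit box poses to the masks.

```bash
cat > h.py <<'E'
from station import robot
import numpy as np, cv2
from scipy.optimize import minimize, least_squares
CAL={c:robot.get_calibration(c) for c in ["scene","side"]}
def proj(c,P,K=None):
    k=K or CAL[c]; return cv2.projectPoints(np.float64(P).reshape(-1,3),cv2.Rodrigues(k["R"])[0],k["t"],k["camera_matrix"],k["dist_coeffs"])[0].reshape(-1,2)
def tri(pts):  # {cam:[row,col]} -> xyz
    o=least_squares(lambda X:np.concatenate([proj(c,X)[0]-np.array(p)[::-1] for c,p in pts.items()]),[.55,0,.08]); return o.x,np.abs(o.fun).max()
def box(x,y,yaw,sx,sy,z0,z1):
    c,s=np.cos(yaw),np.sin(yaw)
    return [[x+c*a-s*b,y+s*a+c*b,z] for a in(-sx/2,sx/2) for b in(-sy/2,sy/2) for z in(z0,z1)]
def hull(c,P):
    m=np.zeros((420*4,560*4),np.uint8)
    h=cv2.convexHull(np.float32(proj(c,P)))
    cv2.fillConvexPoly(m,np.round((h*4+1.5)*16).astype(np.int32),1,shift=4)
    return cv2.resize(m.astype(np.float32),(560,420),interpolation=cv2.INTER_AREA)
def fit(masks,x,y,sx,sy,z0,z1,yaw=0):
    def cost(p):
        r=0
        for c,m in masks.items():
            h=hull(c,box(p[0],p[1],p[2]/2,sx,sy,z0,z1)); r+=1-np.minimum(h,m).sum()/np.maximum(h,m).sum()
        return r/len(masks)
    o=minimize(cost,[x,y,yaw],method="Nelder-Mead",options=dict(initial_simplex=[[x,y,yaw],[x+.015,y,yaw],[x,y+.015,yaw],[x,y,yaw+.4]],xatol=2e-4,fatol=1e-4))
    return np.round([o.x[0],o.x[1],o.x[2]/2,o.fun],4)
S={"book_112":(.08,.038,.112),"book_134":(.094,.042,.134),"book_156":(.11,.036,.156),"book_178":(.126,.04,.178)}
def mask(c,n,at,fresh=False):
    if fresh: robot.camera(c)
    r=robot.regions_of(c,n); 
    if not r: return None
    d=min(r,key=lambda d:np.hypot(*(np.array(d["at"])-at)))
    return d["mask"].astype(np.float32) if np.hypot(*(np.array(d["at"])-at))<30 else None
E
python3 - <<'E'
from h import *
at={"book_112":((172,220),(345,245)),"book_134":((187,266),(269,230)),"book_156":((280,382),(141,267)),"book_178":((233,355),(167,235))}
for n,(a,b) in at.items():
    X,e=tri({"scene":a,"side":b}); ms={}
    for c,p in(("scene",a),("side",b)):
        m=mask(c,n+"_center",p)
        if m is not None: ms[c]=m
    print(n,X.round(3),round(e,1),{c:int(m.sum()) for c,m in ms.items()}, fit(ms,X[0],X[1],*S[n][:2],0,S[n][2]) if ms else None)
    for c in ms: print("   ",c,fit({c:ms[c]},X[0],X[1],*S[n][:2],0,S[n][2]))
X,e=tri({"scene":(268,282),"side":(182,318)}); print("tall",X.round(3),e)
ms={c:mask(c,"tall_end",p) for c,p in(("scene",(268,282)),("side",(182,318)))}
ms={c:m for c,m in ms.items() if m is not None}
print({c:int(m.sum()) for c,m in ms.items()}, fit(ms,X[0],X[1],.15,.014,.015,.135))
for c,z in(("scene",.018),("side",.018)):   # pads on plane z=.018
    for d in robot.spot_point(c,"bay_a"):
        o=least_squares(lambda q:proj(c,[q[0],q[1],z])[0]-np.array(d["at"])[::-1],[.6,0]); print(c,o.x.round(3),round(d["conf"],2))
X,e=tri({"scene":(224,299),"side":(245,236)}); print("mug",X.round(3),e)
E
```

```text
book_112 [ 0.486 -0.337  0.061] 0.2 {'scene': 850, 'side': 1881} [ 0.4863 -0.3381  0.037   0.0523]
    scene [ 0.4867 -0.3388  0.0953  0.0478]
    side [ 0.4859 -0.337   0.0049  0.0355]
book_134 [ 0.448 -0.153  0.07 ] 0.7 {'scene': 1319, 'side': 2313} [ 0.4495 -0.152  -0.203   0.05  ]
    scene [ 0.4509 -0.1525 -0.1988  0.0451]
    side [ 0.4484 -0.1505 -0.2121  0.0377]
book_156 [0.537 0.342 0.082] 1.2 {'scene': 2365, 'side': 1477} [ 0.5395  0.3413 -0.2129  0.1146]
    scene [ 0.5381  0.341  -0.2133  0.0386]
    side [ 0.5406  0.341  -0.1904  0.187 ]
book_178 [0.447 0.197 0.09 ] 0.3 {'scene': 2045, 'side': 2677} [0.4482 0.1898 0.1565 0.0383]
    scene [0.4495 0.19   0.155  0.0437]
    side [0.4481 0.1915 0.1514 0.0297]
tall [0.676 0.144 0.077] 1.0814843421781006
{'scene': 1913} [ 0.6737  0.1417 -0.0893  0.0411]
scene [ 0.643 -0.151] 0.79
scene [0.666 0.017] 0.76
side [0.672 0.087] 0.94
side [0.657 0.014] 0.93
side [ 0.652 -0.152] 0.86
side [ 0.653 -0.078] 0.69
side [0.527 0.431] 0.49
side [0.439 0.292] 0.49
mug [ 0.449 -0.011 -0.004] 2.4400704672369216
```

Run:
```python
from h import *
yaw=-.087; T=np.array([.6735,.1415]); u=np.array([-np.sin(yaw),np.cos(yaw)])
out=[]
for c,(r0,r1,c0,c1) in(("scene",(190,310,170,330)),("side",(150,310,270,370))):
    im=cv2.resize(cv2.imread(f"pics/{c}0.png"),None,fx=4,fy=4,interpolation=cv2.INTER_CUBIC)
    def draw(P,col):
        p=proj(c,P)*4+1.5; cv2.polylines(im,[cv2.convexHull(np.float32(p)).round().astype(np.int32)],True,col,1)
    draw(box(*T,yaw,.15,.014,.015,.135),(0,0,255))
    for d in(44,130,216,302):
        draw([p[:2]+[.018] for p in box(*(T-d*u/1000),yaw,.144,.07,0,0)],(0,255,0))
        draw(box(*(T-(d+43)*u/1000),yaw,.15,.012,.0,.05),(0,0,255))
    out.append(im[r0*4:r1*4,c0*4:c1*4])
cv2.imwrite("pics/r1.png",out[0]); cv2.imwrite("pics/r2.png",cv2.resize(out[1],None,fx=.9,fy=.9))
```

```text
(no output)
```

View pics/r1.png

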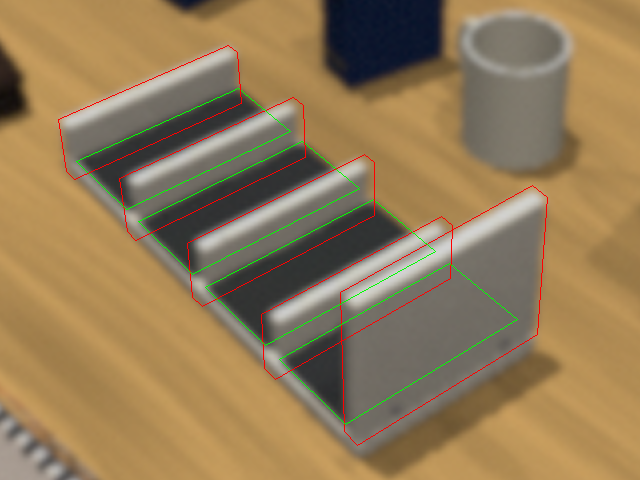

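View pics/r2.png

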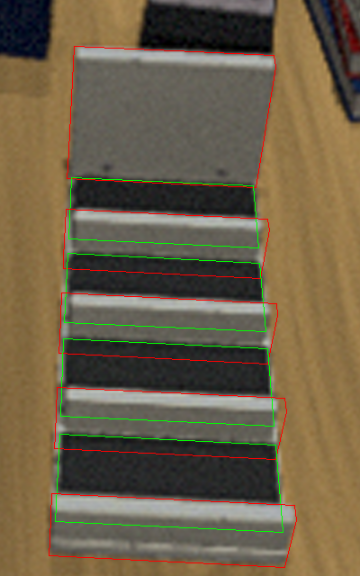

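The overlay matches the rack to within about 4 mm, with yaw near -0.08. That is good enough to start with the tallest book.

```bash
cat >> h.py <<'E'
def go(*T):  # targets (x,y,z,yaw_book): print rows' shift/turn from present pose
    s=robot.observe(); p=s["ee_pos"]; f=s["eef_rot"][2]
    R=cv2.Rodrigues(np.array([0,0,f]))[0]@np.diag([1,-1,-1.])
    for t in T:
        d=R.T@(np.array(t[:3])-p)/.2; dy=(t[3]+np.pi-f+np.pi)%(2*np.pi)-np.pi
        print("shift",d.round(3),"turn z",round(-dy/np.pi,4))
E
python3 -c "
from h import *
go((.448,.190,.26,.155),(.448,.190,.145,.155))"
```

```text
shift [-1.803 -1.242 -0.088] turn z -0.1559
shift [-1.803 -1.242  0.487] turn z -0.1559
```

```bash
python3 -m creep '[[[-0.9,-0.62,-0.09],[0,0,0],1],[[-0.9,-0.62,-0.09],[0,0,0],1],[[-0.9,-0.62,-0.09],[0,0,0],1],[[-0.9,-0.62,-0.09],[0,0,0],1],[[-0.9,-0.62,-0.09],[0,0,0],1]]'
python3 -m creep '[[[-0.9,-0.62,0],[0,0,-0.156],1],[[-0.9,-0.62,0],[0,0,-0.156],1],[[-0.9,-0.62,0],[0,0,-0.156],1],[[-0.9,-0.62,0],[0,0,-0.156],1],[[-0.9,-0.62,0],[0,0,-0.156],1]]'
python3 - <<'E'
from h import *
go((.448,.190,.26,.155),(.448,.190,.145,.155))
s=robot.observe();print(s["q"],s["ee_pos"])
K=robot.get_calibration("wrist");im=robot.camera("wrist")
b=box(.448,.190,.155,.126,.04,.178,.178)
p=proj(None,b,K);cv2.polylines(im,[cv2.convexHull(np.float32(p)).astype(np.int32)],True,(0,0,255),1)
cv2.imwrite("pics/w1.png",im)
E
```

```text
time: 2.2
ee_pos: [0.3203, 0.3641, 0.2609]
eef_rot: [3.141, 0.002, 2.803]
contact_force: [-0.3, 1.6, 0.1]
width: 0.0854
gripper_force: 0.0
time: 2.7
ee_pos: [0.4486, 0.1884, 0.2606]
eef_rot: [-3.141, 0.001, -2.985]
contact_force: [0.0, 0.7, 0.1]
width: 0.0851
gripper_force: 0.0
shift [0.002 0.008 0.003] turn z 0.0005
shift [0.002 0.008 0.578] turn z 0.0005
[ 1.48807878e-01 -8.86703915e-02  1.81437859e+00 -3.14992462e-04
  1.41499715e+00 -1.57859814e+00] [0.44863975 0.18840556 0.26056374]
```

View pics/w1.png

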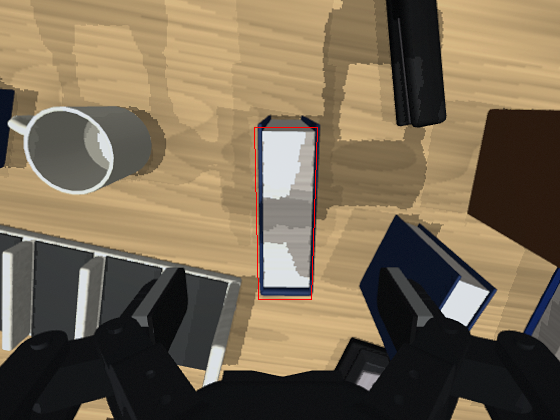

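The wrist view shows the book's top at (286,210) inside the predicted outline, so I'll descend and grip.

```bash
python3 -m creep '[[[0,0,0.3],[0,0,0],1],[[0,0,0.58],[0,0,0],1],[[0,0,0.58],[0,0,0],1],[[0,0,0.58],[0,0,0],1]]'
python3 -m creep '[[[0,0,0],[0,0,0],0],[[0,0,0],[0,0,0],0],[[0,0,0],[0,0,0],0],[[0,0,0],[0,0,0],0],[[0,0,0],[0,0,0],0]]' 50
python3 -m creep '[[[0,0,0],[0,0,0],0],[[0,0,0],[0,0,0],0],[[0,0,-0.1],[0,0,0],0],[[0,0,-0.1],[0,0,0],0],[[0,0,-0.1],[0,0,0],0]]' 50
python3 -c "
from h import *
go((.670,.0976,.305,-.08),(.670,.0976,.167,-.08))"
```

```text
time: 3.15
ee_pos: [0.4448, 0.1902, 0.1411]
eef_rot: [3.142, -0.007, -2.987]
contact_force: [0.1, -0.8, 0.7]
width: 0.0852
gripper_force: 0.0
time: 3.65
ee_pos: [0.4489, 0.191, 0.1463]
eef_rot: [3.141, 0.004, -2.986]
contact_force: [-0.1, 0.9, 6.1]
width: 0.0394
gripper_force: 52.0
time: 4.15
ee_pos: [0.447, 0.1904, 0.1634]
eef_rot: [-3.141, -0.001, -2.986]
contact_force: [-0.8, -0.8, -6.0]
width: 0.0397
gripper_force: 52.5
shift [-1.03  -0.631 -0.708] turn z 0.0749
shift [-1.03  -0.631 -0.018] turn z 0.0749
```

```bash
python3 -m creep '[[[0,0,-0.2],[0,0,0],0],[[0,0,-0.4],[0,0,0],0],[[0,0,-0.6],[0,0,0],0],[[0,0,-0.7],[0,0,0],0],[[0,0,-0.7],[0,0,0],0]]'
python3 -m creep '[[[-0.1,-0.06,0],[0,0,0.01],0],[[-0.25,-0.15,0],[0,0,0.02],0],[[-0.4,-0.24,0],[0,0,0.04],0],[[-0.5,-0.31,0],[0,0,0.04],0],[[-0.5,-0.31,0],[0,0,0.04],0]]'
python3 -m creep '[[[-0.1,-0.06,0],[0,0,0.01],0],[[-0.25,-0.15,0],[0,0,0.02],0],[[-0.4,-0.24,0],[0,0,0.04],0],[[-0.48,-0.3,0],[0,0,0.04],0],[[-0.48,-0.3,0],[0,0,0.04],0]]'
python3 - <<'E'
from h import *
go((.670,.0976,.305,-.08),(.670,.0976,.167,-.08))
for c in("scene","side"): cv2.imwrite(f"pics/{c}2.png",robot.camera(c))
a=cv2.imread("pics/scene2.png")[100:320,170:400];b=cv2.imread("pics/side2.png")[30:310,200:400]
cv2.imwrite("pics/c2.png",np.hstack([cv2.resize(a,(460,440)),cv2.resize(b,(314,440))]))
E
```

```text
time: 4.65
ee_pos: [0.4488, 0.1907, 0.3065]
eef_rot: [-3.142, 0.005, -2.986]
contact_force: [0.2, -0.1, -5.7]
width: 0.0395
gripper_force: 54.7
time: 5.15
ee_pos: [0.5568, 0.1428, 0.2998]
eef_rot: [-3.14, -0.005, -3.114]
contact_force: [-0.6, -0.2, -6.3]
width: 0.0394
gripper_force: 54.4
time: 5.65
ee_pos: [0.6538, 0.0859, 0.3]
eef_rot: [-3.141, -0.005, 3.043]
contact_force: [-0.8, 0.9, -7.7]
width: 0.0397
gripper_force: 54.4
shift [-0.075  0.066 -0.025] turn z -0.0058
shift [-0.075  0.066  0.665] turn z -0.0058
```

View pics/c2.png

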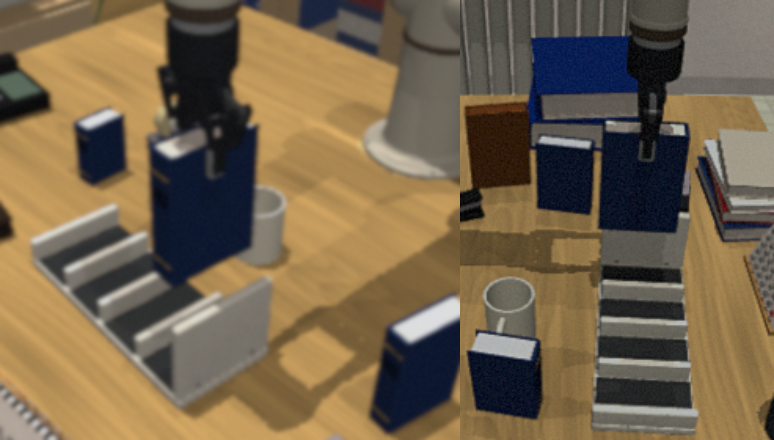

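The book is held upright, just above and in front of its bay. I'll correct the offset, then lower it.

```bash
python3 -m creep '[[[-0.075,0.066,0],[0,0,0],0],[[-0.075,0.066,0.2],[0,0,0],0],[[-0.075,0.066,0.4],[0,0,0],0],[[-0.075,0.066,0.45],[0,0,0],0],[[-0.075,0.066,0.45],[0,0,0],0]]'
python3 -c "
from h import *
go((.670,.0976,.163,-.08))"
```

```text
time: 6.25
ee_pos: [0.6672, 0.1002, 0.2111]
eef_rot: [-3.141, -0.007, 3.046]
contact_force: [-0.5, -0.5, -6.4]
width: 0.0396
gripper_force: 54.2
shift [-0.015 -0.011  0.24 ] turn z -0.0048
```

```bash
python3 -m creep '[[[0,0,0.1],[0,0,0],0],[[0,0,0.2],[0,0,0],0],[[0,0,0.22],[0,0,0],0],[[0,0,0.23],[0,0,0],0],[[0,0,0.23],[0,0,0],0]]'
python3 -m creep '[[[0,0,0.01],[0,0,0],0],[[0,0,0.015],[0,0,0],0],[[0,0,0.02],[0,0,0],0],[[0,0,0.02],[0,0,0],0]]'
```

```text
time: 6.75
ee_pos: [0.6708, 0.0994, 0.1705]
eef_rot: [3.141, 0.003, 3.046]
contact_force: [0.0, -0.5, -6.5]
width: 0.0396
gripper_force: 54.2
time: 7.15
ee_pos: [0.67, 0.0993, 0.1647]
eef_rot: [3.142, 0.001, 3.046]
contact_force: [0.3, 0.1, -5.1]
width: 0.0399
gripper_force: 54.7
```

```bash
python3 -m creep '[[[0,0,0.01],[0,0,0],0],[[0,0,0.01],[0,0,0],0]]';python3 -m creep '[[[0,0,0.01],[0,0,0],0],[[0,0,0.01],[0,0,0],0]]'
```

```text
time: 7.35
ee_pos: [0.6709, 0.0993, 0.1643]
eef_rot: [3.141, 0.003, 3.046]
contact_force: [0.3, 0.4, 3.6]
width: 0.0397
gripper_force: 55.4
time: 7.55
ee_pos: [0.6709, 0.0993, 0.1643]
eef_rot: [-3.142, 0.003, 3.046]
contact_force: [-4.6, 0.1, 12.0]
width: 0.0394
gripper_force: 56.6
```

```bash
python3 -m creep '[[[0,0,-0.02],[0,0,0],0],[[0,0,-0.02],[0,0,0],1],[[0,0,-0.02],[0,0,0],1],[[0,0,-0.02],[0,0,0],1],[[0,0,-0.02],[0,0,0],1]]'
python3 -m creep '[[[0,0,-0.1],[0,0,0],1],[[0,0,-0.3],[0,0,0],1],[[0,0,-0.5],[0,0,0],1],[[0,0,-0.55],[0,0,0],1]]'
python3 - <<'E'
from h import *
go((.539,.341,.275,-.21))
X={}
for c,z in (("scene",.107),("side",.107)):
    robot.camera(c); p=proj(c,[.67,.099,z])[0][::-1]; m=mask(c,"book_178_center",p)
    print(c,p.round(), None if m is None else m.sum())
    if m is not None: X[c]=m
print(fit(X,.67,.098,.126,.04,.018,.196,-.08))
E
```

```text
time: 8.05
ee_pos: [0.6699, 0.0993, 0.1642]
eef_rot: [3.142, 0.0, 3.046]
contact_force: [-0.7, -0.6, 0.5]
width: 0.0854
gripper_force: 0.0
time: 8.45
ee_pos: [0.6721, 0.0993, 0.2808]
eef_rot: [3.141, 0.01, 3.046]
contact_force: [0.5, -0.2, 0.4]
width: 0.0855
gripper_force: 0.0
shift [0.778 1.139 0.029] turn z 0.0363
scene [250. 270.] 2001.0
side [183. 318.] 2754.0
[ 0.6676  0.0983 -0.0803  0.2401]
```

```bash
python3 -m creep '[[[0.1,0.14,0],[0,0,0],1],[[0.25,0.35,0],[0,0,0],1],[[0.39,0.57,0],[0,0,0.036],1],[[0.39,0.57,0],[0,0,0.036],1],[[0.39,0.57,0],[0,0,0.036],1]]'
python3 -c "
from h import *
go((.539,.341,.275,-.21))"
```

```text
time: 9.15
ee_pos: [0.6015, 0.2213, 0.2719]
eef_rot: [-3.14, -0.003, 2.936]
contact_force: [0.6, -0.6, -0.1]
width: 0.0857
gripper_force: 0.0
shift [ 0.428  0.522 -0.016] turn z 0.0013
```

```bash
python3 -m creep '[[[0.2,0.24,0.05],[0,0,0],1],[[0.35,0.43,0.1],[0,0,0],1],[[0.425,0.52,0.1],[0,0,0],1],[[0.425,0.52,0.1],[0,0,0],1],[[0.425,0.52,0.1],[0,0,0],1]]'
python3 - <<'E'
from h import *
go((.5385,.341,.123,-.21))
K=robot.get_calibration("wrist");im=robot.camera("wrist")
b=box(.5385,.341,-.21,.11,.036,.156,.156)
p=proj(None,b,K);cv2.polylines(im,[cv2.convexHull(np.float32(p)).astype(np.int32)],True,(0,0,255),1)
cv2.imwrite("pics/w2.png",im)
E
```

```text
time: 9.65
ee_pos: [0.5418, 0.3387, 0.253]
eef_rot: [-3.14, -0.001, 2.933]
contact_force: [-0.3, -0.4, 0.0]
width: 0.0855
gripper_force: 0.0
shift [0.019 0.008 0.65 ] turn z 0.0004
```

View pics/w2.png

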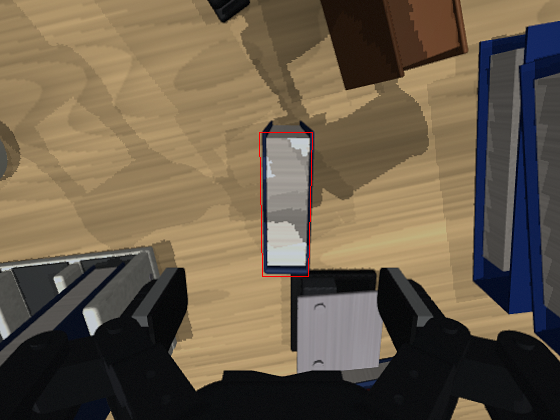

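The 156 book's top at (287,202) matches the outline, so I'll descend, grip and lift.

```bash
python3 -m creep '[[[0.015,0.005,0.25],[0,0,0],1],[[0.015,0.005,0.5],[0,0,0],1],[[0.015,0.005,0.65],[0,0,0],1],[[0.015,0.005,0.65],[0,0,0],1]]'
python3 -m creep '[[[0,0,0],[0,0,0],0],[[0,0,0],[0,0,0],0],[[0,0,0],[0,0,0],0],[[0,0,0],[0,0,0],0],[[0,0,0],[0,0,0],0]]' 50
python3 -m creep '[[[0,0,0],[0,0,0],0],[[0,0,0],[0,0,0],0],[[0,0,-0.2],[0,0,0],0],[[0,0,-0.4],[0,0,0],0],[[0,0,-0.6],[0,0,0],0]]'
python3 -m creep '[[[0,0,-0.2],[0,0,0],0],[[0,0,-0.4],[0,0,0],0],[[0,0,-0.5],[0,0,0],0],[[0,0,-0.5],[0,0,0],0]]'
python3 -c "
from h import *
go((.663,.0119,.345,-.08))"
```

```text
time: 10.1
ee_pos: [0.5362, 0.3377, 0.1181]
eef_rot: [-3.135, -0.009, 2.93]
contact_force: [-0.5, 0.2, -0.9]
width: 0.0852
gripper_force: 0.0
time: 10.6
ee_pos: [0.5407, 0.3419, 0.1271]
eef_rot: [3.139, 0.005, 2.932]
contact_force: [0.9, 0.5, 6.8]
width: 0.0355
gripper_force: 51.5
time: 11.1
ee_pos: [0.5378, 0.341, 0.2446]
eef_rot: [-3.14, -0.002, 2.933]
contact_force: [1.0, 0.9, -3.2]
width: 0.0356
gripper_force: 52.0
time: 11.5
ee_pos: [0.5398, 0.3418, 0.3483]
eef_rot: [3.138, 0.006, 2.933]
contact_force: [-0.3, 0.3, -2.6]
width: 0.0358
gripper_force: 52.2
shift [-0.944 -1.486  0.017] turn z -0.041
```

```bash
python3 -m creep '[[[-0.07,-0.1,0],[0,0,0],0],[[-0.19,-0.3,0],[0,0,-0.02],0],[[-0.31,-0.5,0],[0,0,-0.041],0],[[-0.43,-0.7,0],[0,0,-0.041],0],[[-0.47,-0.74,0],[0,0,-0.041],0]]'
python3 -m creep '[[[-0.12,-0.2,0],[0,0,0],0],[[-0.23,-0.37,0],[0,0,0],0],[[-0.34,-0.54,0],[0,0,0],0],[[-0.38,-0.6,0],[0,0,0],0],[[-0.38,-0.6,0],[0,0,0],0]]'
python3 -c "
from h import *
go((.663,.0119,.345,-.08))"
```

```text
time: 12.0
ee_pos: [0.6003, 0.1721, 0.341]
eef_rot: [-3.138, -0.004, 3.056]
contact_force: [-0.3, 0.8, -4.0]
width: 0.0353
gripper_force: 52.3
time: 12.5
ee_pos: [0.6661, 0.0495, 0.3412]
eef_rot: [-3.142, -0.004, 3.058]
contact_force: [0.3, 0.6, -4.5]
width: 0.0357
gripper_force: 52.6
shift [-0.    -0.189 -0.019] turn z -0.001
```

```bash
python3 -m creep '[[[0,-0.12,0],[0,0,0],0],[[0,-0.185,0],[0,0,0],0],[[0,-0.185,0.1],[0,0,0],0],[[0,-0.185,0.3],[0,0,0],0],[[0,-0.185,0.3],[0,0,0],0]]'
python3 -c "
from h import *
go((.663,.0119,.152,-.08))"
```

```text
time: 13.0
ee_pos: [0.6592, 0.016, 0.2766]
eef_rot: [3.14, -0.014, 3.062]
contact_force: [-1.6, -0.2, -5.3]
width: 0.0354
gripper_force: 52.4
shift [-0.02  -0.019  0.623] turn z 0.0002
```

```bash
python3 -m creep '[[[0,-0.01,0.15],[0,0,0],0],[[0,-0.01,0.35],[0,0,0],0],[[0,-0.01,0.5],[0,0,0],0],[[0,-0.01,0.6],[0,0,0],0],[[0,-0.01,0.6],[0,0,0],0]]'
python3 -m creep '[[[0,0,0.01],[0,0,0],0],[[0,0,0.02],[0,0,0],0],[[0,0,0.03],[0,0,0],0],[[0,0,0.03],[0,0,0],0]]'
```

```text
time: 13.5
ee_pos: [0.6608, 0.0136, 0.1614]
eef_rot: [3.141, -0.007, 3.062]
contact_force: [-1.1, -0.1, -3.4]
width: 0.0356
gripper_force: 52.5
time: 13.9
ee_pos: [0.6634, 0.0124, 0.1592]
eef_rot: [-3.141, 0.001, 3.061]
contact_force: [-0.1, 0.2, -3.9]
width: 0.0359
gripper_force: 52.5
```

```bash
python3 -m creep '[[[0,0,0.02],[0,0,0],0],[[0,0,0.04],[0,0,0],0],[[0,0,0.055],[0,0,0],0],[[0,0,0.055],[0,0,0],0]]';python3 -m creep '[[[0,0,0.01],[0,0,0],0],[[0,0,0.015],[0,0,0],0],[[0,0,0.015],[0,0,0],0]]'
```

```text
time: 14.3
ee_pos: [0.6624, 0.0124, 0.1463]
eef_rot: [3.141, -0.002, 3.061]
contact_force: [-0.1, -0.1, -4.3]
width: 0.0352
gripper_force: 52.6
time: 14.6
ee_pos: [0.6633, 0.0124, 0.1452]
eef_rot: [-3.141, 0.001, 3.061]
contact_force: [-1.1, 0.4, 1.5]
width: 0.0355
gripper_force: 53.2
```

```bash
python3 -m creep '[[[0,0,0],[0,0,0],0.8],[[0,0,0],[0,0,0],0.8],[[0,0,0],[0,0,0],0.8],[[0,0,0],[0,0,0],0.8],[[0,0,0],[0,0,0],0.8]]'
python3 -m creep '[[[0,0,-0.1],[0,0,0],0.8],[[0,0,-0.3],[0,0,0],0.8],[[0,0,-0.5],[0,0,0],0.8],[[0,0,-0.6],[0,0,0],0.8],[[0,0,-0.6],[0,0,0],0.8]]'
python3 - <<'E'
from h import *
go((.4495,-.152,.265,-.205))
K=robot.get_calibration("wrist");im=robot.camera("wrist")
for b in (box(.663,.012,-.08,.11,.036,.174,.174),box(.4495,-.152,-.205,.094,.042,.134,.134)):
    p=proj(None,b,K);cv2.polylines(im,[cv2.convexHull(np.float32(p)).astype(np.int32)],True,(0,0,255),1)
cv2.imwrite("pics/w3.png",im)
E
```

```text
time: 15.1
ee_pos: [0.6631, 0.0124, 0.1444]
eef_rot: [-3.142, 0.0, 3.061]
contact_force: [0.6, -1.0, -0.3]
width: 0.0684
gripper_force: 0.0
time: 15.6
ee_pos: [0.6651, 0.0121, 0.2693]
eef_rot: [-3.141, 0.009, 3.061]
contact_force: [1.0, -0.2, 0.7]
width: 0.0688
gripper_force: 0.0
shift [ 1.009 -0.904  0.022] turn z 0.0397
```

View pics/w3.png

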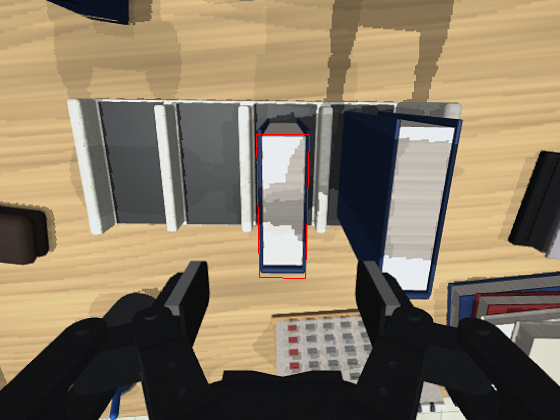

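Book 156 stands square in its bay, at (284,200). From this view I can refine the rack using the divider tops: (75,99)–(97,233), (160,103)–(172,230) and (245,106)–(248,230).

```bash
python3 - <<'E'
from h import *
K=robot.get_calibration("wrist")
for a,b in (((75,99),(97,233)),((160,103),(172,230)),((245,106),(248,230))):
    q=[least_squares(lambda q:proj(None,[q[0],q[1],.05],K)[0]-np.array(e),[.6,0]).x for e in(a,b)]
    v=q[1]-q[0]; print(((q[0]+q[1])/2).round(4),np.hypot(*v).round(3),np.arctan2(v[1],v[0]).round(3))
T=np.array([.6735,.1415])
for d in (345,259,173): print(T-d/1000*np.array([.08,.997]))
E
python3 -m creep '[[[0.2,-0.18,0],[0,0,0],0.8],[[0.4,-0.36,0],[0,0,0.02],1],[[0.5,-0.45,0],[0,0,0.04],1],[[0.5,-0.45,0],[0,0,0.04],1],[[0.5,-0.45,0],[0,0,0.04],1]]'
python3 -c "
from h import *
go((.4495,-.152,.265,-.205))"
```

```text
[ 0.6387 -0.1964] 0.145 -0.1
[ 0.6453 -0.1118] 0.137 -0.094
[ 0.6534 -0.0261] 0.135 -0.088
[ 0.6459   -0.202465]
[ 0.65278  -0.116723]
[ 0.65966  -0.030981]
time: 16.15
ee_pos: [0.5553, -0.0693, 0.2626]
eef_rot: [3.141, -0.002, 2.935]
contact_force: [0.3, -0.9, 0.1]
width: 0.0855
gripper_force: 0.0
shift [ 0.433 -0.513 -0.012] turn z -0.0005
```

```bash
python3 -m creep '[[[0.15,-0.18,0],[0,0,0],1],[[0.3,-0.36,0],[0,0,0],1],[[0.43,-0.51,0],[0,0,0],1],[[0.43,-0.51,0],[0,0,0],1],[[0.43,-0.51,0],[0,0,0],1]]'
python3 - <<'E'
from h import *
go((.4495,-.152,.107,-.205))
K=robot.get_calibration("wrist");im=robot.camera("wrist")
b=box(.4495,-.152,-.205,.094,.042,.134,.134)
p=proj(None,b,K);cv2.polylines(im,[cv2.convexHull(np.float32(p)).astype(np.int32)],True,(0,0,255),1)
cv2.imwrite("pics/w4.png",im)
E
```

```text
time: 16.65
ee_pos: [0.4515, -0.1514, 0.2639]
eef_rot: [3.141, -0.0, 2.935]
contact_force: [0.6, 0.3, -0.6]
width: 0.0853
gripper_force: 0.0
shift [ 0.009 -0.005  0.784] turn z -0.0004
```

View pics/w4.png

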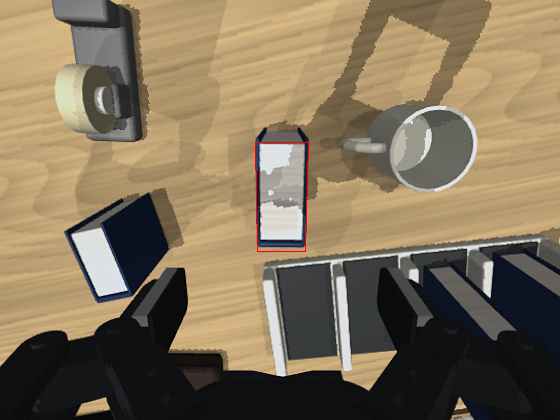

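The 134 book's top at (282,195) fits the outline. The mug's handle reaches (345,145), so I'll descend with a narrower opening and keep the fingertips above the mug's height.

```bash
python3 -m creep '[[[0.005,-0.003,0.2],[0,0,0],0.8],[[0.005,-0.003,0.4],[0,0,0],0.8],[[0.005,-0.003,0.6],[0,0,0],0.8],[[0.005,-0.003,0.77],[0,0,0],0.8],[[0.005,-0.003,0.77],[0,0,0],0.8]]'
python3 -m creep '[[[0,0,0],[0,0,0],0],[[0,0,0],[0,0,0],0],[[0,0,0],[0,0,0],0],[[0,0,0],[0,0,0],0],[[0,0,0],[0,0,0],0]]' 50
python3 -m creep '[[[0,0,0],[0,0,0],0],[[0,0,0],[0,0,0],0],[[0,0,-0.2],[0,0,0],0],[[0,0,-0.4],[0,0,0],0],[[0,0,-0.6],[0,0,0],0]]'
python3 -m creep '[[[0,0,-0.2],[0,0,0],0],[[0,0,-0.3],[0,0,0],0],[[0,0,-0.3],[0,0,0],0],[[0,0,-0.3],[0,0,0],0]]'
python3 -c "
from h import *
go((.6525,-.071,.29,-.085))"
```

```text
time: 17.2
ee_pos: [0.4474, -0.1486, 0.1052]
eef_rot: [3.137, -0.01, 2.938]
contact_force: [0.3, 0.3, -0.5]
width: 0.068
gripper_force: 0.0
time: 17.7
ee_pos: [0.452, -0.1527, 0.1127]
eef_rot: [-3.141, 0.005, 2.936]
contact_force: [2.7, 1.6, 6.6]
width: 0.0414
gripper_force: 52.2
time: 18.2
ee_pos: [0.449, -0.1516, 0.231]
eef_rot: [3.141, -0.002, 2.935]
contact_force: [1.8, -0.6, -4.3]
width: 0.0411
gripper_force: 53.3
time: 18.6
ee_pos: [0.4493, -0.1517, 0.289]
eef_rot: [3.141, -0.002, 2.935]
contact_force: [0.3, 1.1, -5.2]
width: 0.0417
gripper_force: 53.4
shift [-0.912  0.603 -0.005] turn z -0.0386
```

```bash
python3 -m creep '[[[-0.1,0.07,0],[0,0,0],0],[[-0.25,0.16,0],[0,0,-0.02],0],[[-0.4,0.26,0],[0,0,-0.038],0],[[-0.5,0.33,0],[0,0,-0.038],0],[[-0.5,0.33,0],[0,0,-0.038],0]]'
python3 -m creep '[[[-0.15,0.06,0],[0,0,0],0],[[-0.3,0.13,0],[0,0,0],0],[[-0.4,0.18,0],[0,0,0],0],[[-0.4,0.18,0],[0,0,0],0],[[-0.4,0.18,0],[0,0,0],0]]'
python3 -c "
from h import *
go((.6525,-.071,.14,-.085))"
```

```text
time: 19.1
ee_pos: [0.5618, -0.106, 0.2864]
eef_rot: [3.139, -0.005, 3.057]
contact_force: [-0.8, -0.7, -3.9]
width: 0.0416
gripper_force: 53.1
time: 19.6
ee_pos: [0.6428, -0.0789, 0.2877]
eef_rot: [3.141, -0.005, 3.055]
contact_force: [-0.5, -0.2, -4.2]
width: 0.0412
gripper_force: 52.8
shift [-0.045  0.044  0.738] turn z -0.0005
```

```bash
python3 -m creep '[[[-0.035,0.044,0],[0,0,0],0],[[-0.035,0.044,0.2],[0,0,0],0],[[-0.035,0.044,0.45],[0,0,0],0],[[-0.035,0.044,0.6],[0,0,0],0],[[-0.035,0.044,0.6],[0,0,0],0]]'
python3 -m creep '[[[0,0,0.05],[0,0,0],0],[[0,0,0.1],[0,0,0],0],[[0,0,0.14],[0,0,0],0],[[0,0,0.14],[0,0,0],0]]'
python3 -m creep '[[[0,0,0.01],[0,0,0],0],[[0,0,0.02],[0,0,0],0],[[0,0,0.03],[0,0,0],0],[[0,0,0.03],[0,0,0],0]]'
```

```text
time: 20.1
ee_pos: [0.6474, -0.0694, 0.1635]
eef_rot: [3.139, -0.013, 3.054]
contact_force: [-1.4, 0.9, -5.3]
width: 0.0412
gripper_force: 52.7
time: 20.5
ee_pos: [0.6516, -0.0706, 0.1417]
eef_rot: [3.141, -0.001, 3.055]
contact_force: [-0.7, -0.6, -4.7]
width: 0.0413
gripper_force: 52.8
time: 20.9
ee_pos: [0.6518, -0.0706, 0.1361]
eef_rot: [3.142, -0.0, 3.055]
contact_force: [0.5, 0.6, -3.5]
width: 0.0414
gripper_force: 52.8
```

```bash
python3 -m creep '[[[0,0,0.01],[0,0,0],0],[[0,0,0.02],[0,0,0],0],[[0,0,0.02],[0,0,0],0]]'
python3 -m creep '[[[0,0,0.005],[0,0,0],0],[[0,0,0.01],[0,0,0],0],[[0,0,0.01],[0,0,0],0]]'
```

```text
time: 21.2
ee_pos: [0.6517, -0.0706, 0.1319]
eef_rot: [3.141, -0.001, 3.055]
contact_force: [-0.5, -0.0, -4.3]
width: 0.0412
gripper_force: 52.8
time: 21.5
ee_pos: [0.6521, -0.0707, 0.1309]
eef_rot: [-3.141, 0.0, 3.055]
contact_force: [-2.3, 0.9, 0.2]
width: 0.0411
gripper_force: 53.3
```

Contact made, so I'll release, rise and move on to the last book.

```bash
python3 -m creep '[[[0,0,0],[0,0,0],0.8],[[0,0,0],[0,0,0],0.8],[[0,0,0],[0,0,0],0.8],[[0,0,0],[0,0,0],0.8],[[0,0,0],[0,0,0],0.8]]'
python3 -m creep '[[[0,0,-0.1],[0,0,0],0.8],[[0,0,-0.3],[0,0,0],0.8],[[0,0,-0.5],[0,0,0],0.8],[[0,0,-0.6],[0,0,0],0.8],[[0,0,-0.6],[0,0,0],0.8]]'
python3 - <<'E'
from h import *
X={}
for c in("scene","side"):
    robot.camera(c); p=proj(c,[.486,-.338,.056])[0][::-1]; m=mask(c,"book_112_center",p)
    if m is not None: X[c]=m; print(c,fit({c:m},.486,-.338,.08,.038,0,.112))
print(fit(X,.486,-.338,.08,.038,0,.112)); go((.486,-.338,.25,.04))
E
```

```text
time: 22.0
ee_pos: [0.652, -0.0707, 0.1304]
eef_rot: [-3.142, 0.0, 3.055]
contact_force: [-0.9, 0.5, 0.2]
width: 0.0682
gripper_force: 0.0
time: 22.5
ee_pos: [0.654, -0.0713, 0.2553]
eef_rot: [-3.14, 0.008, 3.055]
contact_force: [-0.2, 0.4, 0.4]
width: 0.0683
gripper_force: 0.0
scene [ 0.4854 -0.3408  0.2699  0.2589]
side [ 0.4858 -0.3373  0.0113  0.0439]
[ 0.4853 -0.3376  0.0401  0.1607]
shift [ 0.706 -1.404 -0.011] turn z -0.0403
```

```bash
python3 -m creep '[[[0.1,-0.2,0],[0,0,0],1],[[0.22,-0.43,0],[0,0,-0.02],1],[[0.33,-0.66,0],[0,0,-0.04],1],[[0.35,-0.7,0],[0,0,-0.04],1],[[0.35,-0.7,0],[0,0,-0.04],1]]'
python3 -m creep '[[[0.17,-0.2,0],[0,0,0],1],[[0.27,-0.43,0],[0,0,0],1],[[0.37,-0.65,0],[0,0,0],1],[[0.39,-0.68,0],[0,0,0],1],[[0.39,-0.68,0],[0,0,0],1]]'
python3 - <<'E'
from h import *
go((.486,-.338,.089,.04))
K=robot.get_calibration("wrist");im=robot.camera("wrist")
b=box(.486,-.338,.04,.08,.038,.112,.112)
p=proj(None,b,K);cv2.polylines(im,[cv2.convexHull(np.float32(p)).astype(np.int32)],True,(0,0,255),1)
cv2.imwrite("pics/w5.png",im)
E
```

```text
time: 23.2
ee_pos: [0.5687, -0.2052, 0.2487]
eef_rot: [3.14, -0.002, -3.106]
contact_force: [0.7, 1.4, 0.7]
width: 0.0852
gripper_force: 0.0
time: 23.7
ee_pos: [0.4976, -0.3428, 0.2493]
eef_rot: [3.14, -0.001, -3.104]
contact_force: [1.0, 0.8, 0.2]
width: 0.0855
gripper_force: 0.0
shift [0.057 0.026 0.802] turn z -0.0008
```

View pics/w5.png

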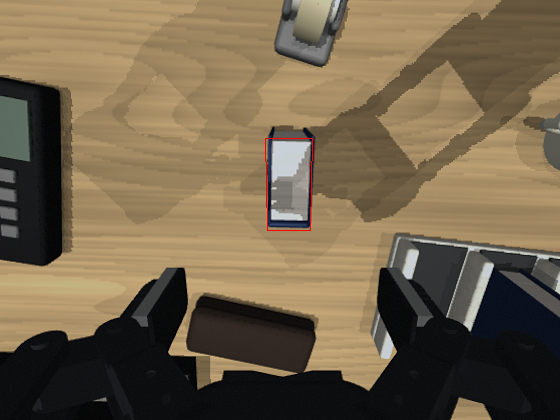

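The 112 book's top at (290,185) fits the outline with the yaw correct, so I'll descend and grip.

```bash
python3 -m creep '[[[0.055,0.026,0.2],[0,0,0],1],[[0.055,0.026,0.4],[0,0,0],1],[[0.055,0.026,0.6],[0,0,0],1],[[0.055,0.026,0.79],[0,0,0],1],[[0.055,0.026,0.79],[0,0,0],1]]'
python3 -m creep '[[[0,0,0],[0,0,0],0],[[0,0,0],[0,0,0],0],[[0,0,0],[0,0,0],0],[[0,0,0],[0,0,0],0],[[0,0,0],[0,0,0],0]]' 50
python3 -m creep '[[[0,0,0],[0,0,0],0],[[0,0,0],[0,0,0],0],[[0,0,-0.2],[0,0,0],0],[[0,0,-0.4],[0,0,0],0],[[0,0,-0.6],[0,0,0],0]]'
python3 -m creep '[[[0,0,-0.2],[0,0,0],0],[[0,0,-0.2],[0,0,0],0],[[0,0,-0.2],[0,0,0],0]]'
python3 -c "
from h import *
go((.645,-.157,.25,-.085))"
```

```text
time: 24.25
ee_pos: [0.4841, -0.3323, 0.086]
eef_rot: [3.131, -0.008, -3.1]
contact_force: [-0.2, 1.1, 0.0]
width: 0.0859
gripper_force: 0.0
time: 24.75
ee_pos: [0.4877, -0.339, 0.0952]
eef_rot: [-3.139, 0.003, -3.103]
contact_force: [0.1, 3.0, 5.6]
width: 0.0376
gripper_force: 49.6
time: 25.25
ee_pos: [0.4861, -0.3382, 0.2144]
eef_rot: [-3.141, 0.0, -3.103]
contact_force: [0.9, -0.6, -2.0]
width: 0.0371
gripper_force: 51.7
time: 25.55
ee_pos: [0.4866, -0.3387, 0.254]
eef_rot: [-3.139, 0.002, -3.103]
contact_force: [0.1, 0.1, -3.0]
width: 0.0374
gripper_force: 51.7
shift [-0.827  0.877  0.02 ] turn z 0.0394
```

```bash
python3 -m creep '[[[-0.1,0.1,0],[0,0,0],0],[[-0.22,0.22,0],[0,0,0.02],0],[[-0.35,0.37,0],[0,0,0.039],0],[[-0.42,0.44,0],[0,0,0.039],0],[[-0.42,0.44,0],[0,0,0.039],0]]'
python3 -m creep '[[[-0.1,0.15,0],[0,0,0],0],[[-0.22,0.28,0],[0,0,0],0],[[-0.34,0.44,0],[0,0,0],0],[[-0.35,0.45,0],[0,0,0],0],[[-0.35,0.45,0],[0,0,0],0]]'
python3 -c "
from h import *
go((.645,-.157,.12,-.085))"
```

```text
time: 26.05
ee_pos: [0.5671, -0.244, 0.2497]
eef_rot: [3.139, -0.003, 3.062]
contact_force: [-0.2, -0.1, -2.5]
width: 0.0372
gripper_force: 51.7
time: 26.55
ee_pos: [0.6433, -0.1629, 0.2504]
eef_rot: [3.141, -0.003, 3.059]
contact_force: [-0.4, -0.4, -2.5]
width: 0.0373
gripper_force: 51.7
shift [-0.006  0.03   0.652] turn z 0.0009
```

```bash
python3 -m creep '[[[0,0.03,0],[0,0,0],0],[[0,0.03,0.2],[0,0,0],0],[[0,0.03,0.4],[0,0,0],0],[[0,0.03,0.55],[0,0,0],0],[[0,0.03,0.55],[0,0,0],0]]'
python3 -m creep '[[[0,0,0.04],[0,0,0],0],[[0,0,0.08],[0,0,0],0],[[0,0,0.1],[0,0,0],0],[[0,0,0.1],[0,0,0],0]]'
python3 -m creep '[[[0,0,0.01],[0,0,0],0],[[0,0,0.02],[0,0,0],0],[[0,0,0.02],[0,0,0],0]]'
python3 -c "
from h import *
go((.645,-.157,.12,-.085))"
```

```text
time: 27.05
ee_pos: [0.6398, -0.1566, 0.136]
eef_rot: [3.138, -0.012, 3.056]
contact_force: [-1.0, 0.0, -2.3]
width: 0.0377
gripper_force: 51.6
time: 27.45
ee_pos: [0.6446, -0.1574, 0.1226]
eef_rot: [-3.141, 0.0, 3.058]
contact_force: [1.0, 0.4, -2.9]
width: 0.0373
gripper_force: 51.7
time: 27.75
ee_pos: [0.6444, -0.1571, 0.1182]
eef_rot: [3.142, -0.0, 3.058]
contact_force: [0.2, 0.8, -1.7]
width: 0.0371
gripper_force: 51.7
shift [-0.003  0.001 -0.009] turn z 0.0005
```

```bash
python3 -m creep '[[[0,0,0.01],[0,0,0],0],[[0,0,0.02],[0,0,0],0],[[0,0,0.02],[0,0,0],0]]'
python3 -m creep '[[[0,0,0.005],[0,0,0],0],[[0,0,0.01],[0,0,0],0],[[0,0,0.01],[0,0,0],0]]'
```

```text
time: 28.05
ee_pos: [0.6442, -0.1571, 0.1138]
eef_rot: [3.141, -0.001, 3.058]
contact_force: [0.7, -0.0, -2.0]
width: 0.0376
gripper_force: 51.7
time: 28.35
ee_pos: [0.6448, -0.1573, 0.1133]
eef_rot: [-3.141, 0.001, 3.058]
contact_force: [-2.8, 0.8, 4.2]
width: 0.0371
gripper_force: 52.4
```

```bash
python3 -m creep '[[[0,0,0],[0,0,0],0.8],[[0,0,0],[0,0,0],0.8],[[0,0,0],[0,0,0],0.8],[[0,0,0],[0,0,0],0.8],[[0,0,0],[0,0,0],0.8]]'
python3 -m creep '[[[0,0,-0.2],[0,0,0],0.8],[[0,0,-0.45],[0,0,0],0.8],[[0,0,-0.7],[0,0,0],0.8],[[0,0,-0.95],[0,0,0],0.8],[[0,0,-1],[0,0,0],0.8]]'
python3 -m creep '[[[0.2,0.15,-0.1],[0,0,0],0.8],[[0.4,0.3,-0.2],[0,0,0],0.8],[[0.6,0.45,-0.3],[0,0,0],0.8],[[0.6,0.45,-0.3],[0,0,0],0.8],[[0.6,0.45,-0.3],[0,0,0],0.8]]'
python3 - <<'E'
from h import *
a=robot.camera("scene")[120:320,170:380];b=robot.camera("side")[90:310,200:400]; w=robot.camera("wrist")
cv2.imwrite("pics/f.png",np.hstack([cv2.resize(a,(420,400)),cv2.resize(b,(364,400))]));cv2.imwrite("pics/fw.png",w)
E
```

```text
time: 28.85
ee_pos: [0.6445, -0.1573, 0.1122]
eef_rot: [-3.142, 0.0, 3.058]
contact_force: [-0.3, 0.5, 0.1]
width: 0.0684
gripper_force: 0.0
time: 29.35
ee_pos: [0.6469, -0.1582, 0.3212]
eef_rot: [-3.137, 0.013, 3.058]
contact_force: [-0.0, 0.3, 0.6]
width: 0.0679
gripper_force: 0.0
time: 29.85
ee_pos: [0.5321, -0.0567, 0.3735]
eef_rot: [-3.141, 0.003, 3.06]
contact_force: [0.6, -0.5, 1.0]
width: 0.068
gripper_force: 0.0
```

View pics/f.png

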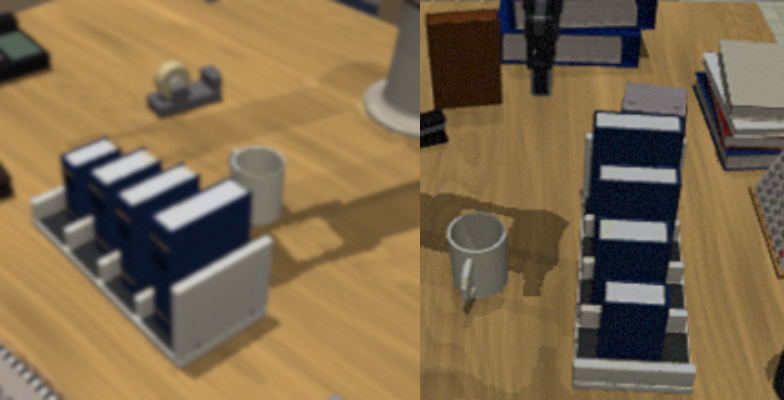

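View pics/fw.png

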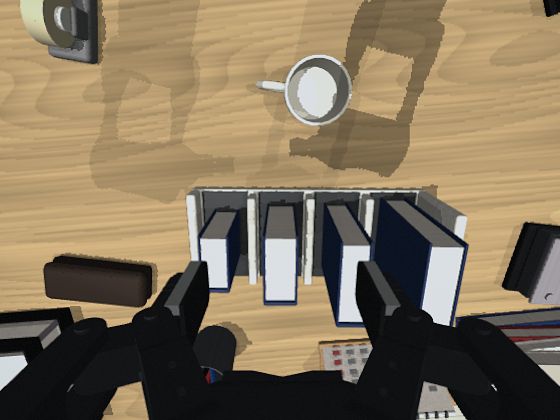

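The final views show the four books upright, one per bay, in height order from the tall panel. They are centred front to back, and the mug stands where it was. Handing in.

```bash
python3 -c "
from station import robot
print(robot.finish_job())"
```

```text
the job is handed in; nothing more can be done
None
```

I put all four navy books upright in the rack, one to a bay in height order from the tall panel, left the mug standing where it was, and handed the job in at about 30 s; no verdict came back.

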